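Seat a spray mask on its locating pins and latch it

TASK

The sheet-metal spray mask lies askew on top of the two locating pins of the painting nest. Without picking it up or tipping it, nudge it sideways with the fingertips until its two holes drop over the pins and it lies flat on the nest, then push the swing latch round by its thumb knob to its stop, over the edge of the mask, so that the air of the spray gun cannot lift it. Leave the cup, the pot, the tin and the marker round it where they are.

Things in the scene. Friction and masses are not known exactly. Their poses are not given: they have to be found in the camera images.
- nest: painting nest: grey base screwed to the table, 140 (x) by 178 (y) by 18 mm high, spanning x -70..70 and y -86..92 mm about its origin, which lies on the table under the middle of the mask's seat (the top face, z = 18 mm). Two steel locating pins stand at (-30, 28) and (30, 28) mm, a swing latch at (0, 76) mm; a white primed blank is let in flush in the top
- mask: loose aluminium spray mask 104 (x) x 120 (y) x 4 mm, 0.22 kg; origin at the middle of its underside. -y, -x, +x edges turned up: flanges 3 mm thick, tops 14 mm above the underside (side ones y -60..48 mm); +y edge flat. Window 52 x 36 mm centred at (0, -18) mm. Starts sloping about 0.09 rad, resting on both pin tops and its -y edge. Seated: origin 18 mm above the nest's, axes those of the nest
- pin_near (a point): foot (seat level) of the pin at (-30, 28) mm in the nest's frame, the one nearer the robot; takes the round hole. Both pins: 10 mm diameter for 5 mm above the seat, then tapering to a 5 mm flat top 9 mm above the seat
- pin_far (a point): foot of the other pin, at (30, 28) mm on the seat; takes the slot
- hole_round (a point): centre of the mask's round hole (12 mm), at the underside, (-30, 28) mm in the mask's frame. At the start the mask is shifted 11 to 23 mm to the nest's -y and up to 12 mm either way along its x, and turned up to 0.1 rad, so no hole is over its pin
- hole_slot (a point): centre of the mask's slot (16 mm in x by 12 mm in y), at the underside, (30, 28) mm in the mask's frame
- latch (a joint): angle of the swing latch about its upright pivot. 0: arm points to the nest's +y, away from the mask; 1.57: to its -x; 3.14 (stop): to its -y, over the middle of the mask's flat edge. Starts at 0.5 to 1.3; stiff, stays where left, about 1.5 N at the knob moves it. It cannot pass over a mask that is not down on the seat
- latch_knob (a point): thumb knob on the latch arm, 36 mm from the pivot: upright black cylinder 13 mm in diameter from 34 to 52 mm above the table; this point is on its axis, 43 mm above the table
- latch_pivot (a point): pivot axis of the latch, at the underside of its arm, 24 mm above the table (2 mm above the seated mask). The arm is flat steel, 14 mm wide, 6 mm thick, and reaches 47 mm from the pivot
- viscosity_cup: small alloy flow cup, 56 mm wide, 53 mm high, to be left alone; origin at the centre of its foot
- pigment_pot: dark pot with lid, 63 mm wide, 70 mm high, to be left alone; origin at the centre of its foot
- paint_tin: paint tin, 68 mm wide, 77 mm high, to be left alone; origin at the centre of its foot
- marker: paint marker lying on the table, 130 mm long along its y, 18 mm thick, to be left alone; origin at the middle of its underside

How it is judged (in metres and radians):
On the way, in this order (a step that is already met when the one before it is completed fails the run):
1. the mask has dropped over both pins and lies flat on the nest (horizontal distance between hole_round and pin_near below 0.0025 m and horizontal distance between hole_slot and pin_far below 0.0045 m and z of each of hole_round, hole_slot in the frame of nest below 0.0198 m and angle between mask's own z axis and vertical below 0.025 rad), for 0.2 s.
2. the latch is swung over the mask, to its stop (value of joint latch above 2.85 rad), for 0.2 s.
At the end, for the whole second after the job is handed in: The mask lies flat on the nest (both holes less than 1.8 mm above the seat, slope under 0.025 rad) with the round hole within 2.5 mm of its pin and the slot within 4.5 mm of the other; the latch is over it, beyond 2.85 rad; all at rest (all of step 1 and value of joint latch above 2.85 rad and linear speed of mask below 0.01 m/s); the robot touches nothing.
It fails at once if the mask is lifted or tipped up (its origin more than 12 mm above the seat; flat on both pin tops it would be 9 mm) (height (world z) of mask above 0.03 m).
It fails at once if the flow cup is moved more than 20 mm (distance of viscosity_cup from where it was at the start of the episode above 0.02 m).
It fails at once if the pigment pot is moved more than 20 mm (distance of pigment_pot from where it was at the start of the episode above 0.02 m).
It fails at once if the paint tin is moved more than 20 mm (distance of paint_tin from where it was at the start of the episode above 0.02 m).
It fails at once if the marker is moved more than 20 mm (distance of marker from where it was at the start of the episode above 0.02 m).
It also fails if it takes over 64 s, if anything falls off the work surface, if the arm or the gripper's body presses on something with over 40 N, if the wrist force passes 120 N, or if a joint passes its speed limit or range.

ROBOT

A 7-joint arm with a two-finger parallel gripper is mounted at the origin on a cart in front of the work surface, level with it; the furniture and walls round the work are solid. World frame = base frame: x ahead of the robot, y to its left, z up, the work surface at z = 0. Lengths are in mm, angles in rad, forces in N, time in s.
With the tool pointing down it reaches from about 425 to 1025 mm from the base axis. Payload 9.4 kg.
Tool frame: the origin (TCP) lies at the very end of the fingers, on their centre line; the grasp point (between the pads) lies 19 mm behind it (bot.hold_point_z is the z of the grasp point in the tool frame, in mm); z points along the fingers, y is the line along which they close (so a half turn about z gives the same grasp; the last joint's range is limited). The gripper opens to 85 mm and grips with 20 to 120 N. Pads are 22 mm wide; open, the fingers measure 114 mm over their backs; the gripper's body (76 mm by 85 mm) begins 54 mm behind the grasp point. The pads swing forward as they close: fully open they stand 13 mm farther back than shut.
Start: joints at [1.174, 0.599, -0.003, 1.599, 0.002, 0.943, -0.08], TCP at [227.914, -688.244, 231.275] pointing down, gripper open.
Joint ranges: [-2.57, 2.57], [-0.35, 1.97], [-1.29, 1.29], [0.11, 2.56], [-1.05, 4.19], [0.11, 1.86], [-2.63, 2.63]. Speed limits (rad/s): [2.22, 2.22, 3.01, 3.01, 3.14, 3.14, 3.14].

INTERFACE

Orientations are given as a unit quaternion [w, x, y, z].
In Python, from station import bot gives the robot as it stands. The module is installed in compiled form; this text tells all that it offers.
- The arm moves only by the tool arm_command, never from a script. Its argument "moves" is a list of rows, each a list of 6 numbers: the shift along the world's x, y, z in mm, then the turn, a rotation vector about the world's x, y, z in degrees. A call has 1 to 5 rows; each row shifts and turns the commanded pose from where the row before left it; what a row does not reach is not made up. A row lasts 1/10 s, in which the tool goes at most 50 mm and 8.59 degrees, less where a joint would pass 70% of its speed; a pose out of reach is approached as far as the arm can. A call is refused whole if a number of a shift passes 50 or a number of a turn 8.59, either way. A call with a gripper value outside its range is refused whole. "grip" is the opening, from 0 (shut) to 1 (fully open), set as the call begins (left out, the last holds). The fingers move at their own pace and stop on an object; "force" is the grip in N (left out, the last holds). Time passes only in rows, so rows that do not move let the fingers close. It gives the time, the measured TCP pose, the force, the opening and the grip force at its end, in the units of the state.
- bot.read_state(): the state, without advancing time (a new reading comes with each control period).
- bot.snapshot(name): name is "scene" or "top" or "wrist"; returns a dict with "pixels" (400x640x3 uint8, red, green, blue), "mtx" (3x3 intrinsics, pixels), "pose" (4x4, takes a point from camera to world coordinates). Camera axes: x right, y up, looking along -z (the intrinsics and any distortion apply to the point x, -y, -z); pixel columns grow to the right and rows downward; lengths in mm; the calibration is good to about 2 mm. A picture is of the moment at which its call begins. There is no depth.
- bot.hand_in(): hands the job in; it is judged then, once.
The state is a dict: "t": time; "q": joint angles; "qd": joint speeds; "joint_efforts": joint torques, N m; "position": TCP position; "ee_rot": TCP orientation; "wrist_force": force on the tool from outside, world axes, zero at the start; "wrist_torque": the same for the moment, N m; "grip_width": finger opening in mm; "grasp_force": force on a finger pad.
Only numpy, scipy, OpenCV 4.12 (cv2) and the standard library are available. Lean on these libraries where they do the work, as an engineer would, in place of code of your own. Each camera call takes 0.05 s, during which the arm holds its last target. There are 200 camera calls.

## Working session

There is one attempt and no reset: what is moved stays moved. The work goes in short steps, Python scripts to look and compute and a tool call to move; the robot and the scene stay as the last step left them, time stands still between calls to the robot, and variables do not carry over. Pictures are saved under pics/ and viewed, at most 10 in all, crops included, and the job is handed in when it is done.

Besides the shell and the picture viewer there is one more tool, called by a JSON object that holds its "name" and its "arguments", one argument or row to a line. arm_command: Moves the arm, as the interface text tells. Its arguments: {"type":"object","properties":{"moves":{"type":"array"},"grip":{"type":"number"},"force":{"type":"number"}},"required":["moves"]}

```bash
mkdir -p pics; cat > h.py <<'E'
from station import bot
import numpy as np, cv2
def snap(n,f=None):
    s=bot.snapshot(n)
    if f: cv2.imwrite('pics/'+f,s['pixels'][:,:,::-1])
    return s
def ray(s,u,v):
    d=np.linalg.inv(s['mtx'])@[u,v,1]; d=np.array([d[0],-d[1],-d[2]])
    P=np.array(s['pose']); return P[:3,3],P[:3,:3]@d
def onz(s,u,v,z):
    o,d=ray(s,u,v); return o+d*(z-o[2])/d[2]
def proj(s,p):
    P=np.array(s['pose']); c=P[:3,:3].T@(np.array(p)-P[:3,3]); q=np.array(s['mtx'])@[c[0],-c[1],-c[2]]; return q[:2]/q[2]
def tri(a,pa,b,pb):
    o1,d1=ray(a,*pa);o2,d2=ray(b,*pb);d1=d1/np.linalg.norm(d1);d2=d2/np.linalg.norm(d2)
    t=np.linalg.lstsq(np.c_[d1,-d2],o2-o1,rcond=None)[0]
    x=o1+t[0]*d1;y=o2+t[1]*d2; return (x+y)/2,np.linalg.norm(x-y)
E
python3 - <<'E'
from h import *
a=snap('scene','scene.png');b=snap('top','top.png')
for s in(a,b): print(np.round(s['pose'],2).tolist(),np.round(s['mtx'],1).tolist(),[k for k in s])
print({k:np.round(v,3).tolist() for k,v in bot.read_state().items()})
E
```

```text
[[0.92, -0.27, 0.3, 882.16], [0.4, 0.61, -0.68, -699.14], [-0.0, 0.74, 0.67, 846.31], [0.0, 0.0, 0.0, 1.0]] [[520.6, 0.0, 320.5], [0.0, 520.6, 203.3], [0.0, 0.0, 1.0]] ['pixels', 'mtx', 'pose']
[[0.01, 0.99, -0.11, 423.03], [-1.0, 0.01, 0.01, 93.8], [0.01, 0.11, 0.99, 942.51], [0.0, 0.0, 0.0, 1.0]] [[388.1, 0.0, 317.6], [0.0, 388.1, 199.3], [0.0, 0.0, 1.0]] ['pixels', 'mtx', 'pose']
{'t': 0.1, 'q': [1.174, 0.6, -0.003, 1.6, 0.002, 0.943, -0.08], 'qd': [-0.0, -0.001, 0.001, -0.002, 0.002, -0.0, -0.0], 'joint_efforts': [0.005, -77.799, 1.568, -25.863, 0.012, 0.005, 0.0], 'position': [227.801, -687.814, 230.505], 'ee_rot': [-0.001, 0.987, 0.159, -0.0], 'wrist_force': [0.256, 0.373, -0.189], 'wrist_torque': [0.008, -0.041, 0.033], 'grasp_force': 0.0, 'grip_width': 85.465}
```

View pics/scene.png

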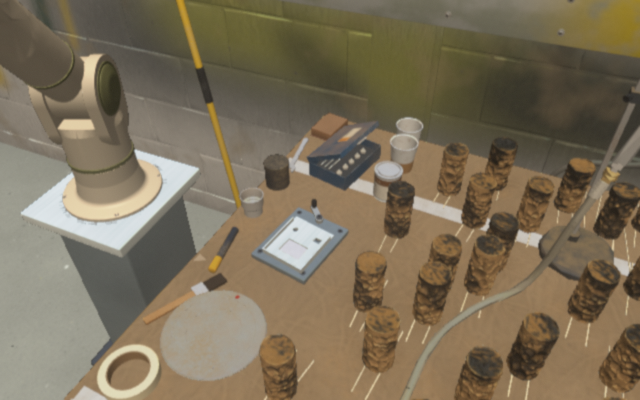

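View pics/top.png

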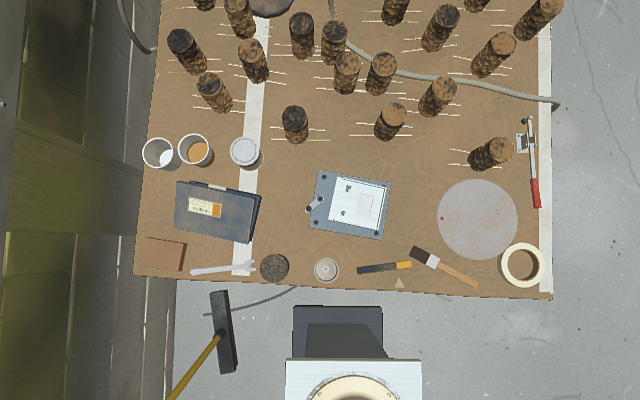

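The scene view shows the nest with its mask around (300,243), the cup at (252,202), pot at (277,170), tin at (388,180) and marker near (223,250). The top view has the nest around (348,205), latch knob near (310,208), cup at (326,269), pot at (274,267), tin at (245,152) and marker at (385,267).

```bash
python3 - <<'E'
from h import *
b=snap('top');a=snap('scene');w=snap('wrist')
print(np.round(w['pose'],2).tolist(),np.round(w['mtx'],1).tolist())
for n,u,v,z in [('nest',348,205,18),('knob',309,209,50),('cup',326,269,53),('pot',274,267,70),('tin',245,150,77),('mk1',358,269,9),('mk2',410,265,9),('corner',321,172,18),('c',390,178,18),('c',383,239,18),('c',309,232,18),('stump',391,115,80)]:
    print(n,onz(b,u,v,z).round())
c1=cv2.resize(b['pixels'][150:290,230:430],None,fx=3,fy=3,interpolation=cv2.INTER_CUBIC)
c2=cv2.resize(a['pixels'][150:290,210:410],None,fx=3,fy=3,interpolation=cv2.INTER_CUBIC)
cv2.imwrite('pics/crop1.png',c2[:,:,::-1])
E
```

```text
[[0.31, 0.91, 0.28, 300.09], [-0.95, 0.3, 0.09, -665.09], [-0.0, -0.29, 0.96, 373.4], [0.0, 0.0, 0.0, 1.0]] [[355.2, 0.0, 319.0], [0.0, 355.2, 204.5], [0.0, 0.0, 1.0]]
nest [513.  15.  18.]
knob [500. 108.  50.]
cup [363.  68.  53.]
pot [368. 184.  70.]
tin [631. 254.  77.]
mk1 [361.  -9.   9.]
mk2 [ 371. -133.    9.]
corner [592.  80.  18.]
c [579. -86.  18.]
c [432. -68.  18.]
c [448. 108.  18.]
stump [715. -79.  80.]
```

View pics/crop1.png

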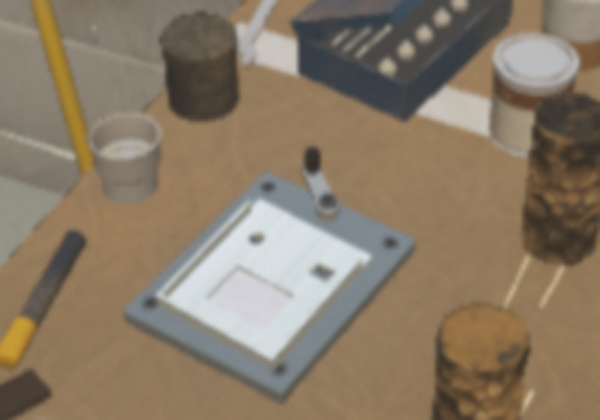

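The crop shows the white mask on the grey nest, with the round hole near crop (257,238), the slot near (321,271) and the latch from (327,205) to the black knob (313,160). Next I bring the wrist camera over it.

{"name": "arm_command", "arguments": {
  "moves": [
    [17, 44, -1, 0, 0, 4.15],
    [17, 44, -1, 0, 0, 4.15],
    [17, 44, -1, 0, 0, 4.15],
    [17, 44, -1, 0, 0, 4.15]
  ],
  "grip": 0.7
}}

```text
t: 0.65
position: [296.3, -510.4, 227.2]
ee_rot: [0.0, 0.953, 0.301, 0.0]
wrist_force: [0.3, -0.3, 1.0]
grip_width: 59.8
grasp_force: 0.0
```

{"name": "arm_command", "arguments": {
  "moves": [
    [17, 44, -1, 0, 0, 4.15],
    [17, 44, -1, 0, 0, 4.15],
    [17, 44, -1, 0, 0, 4.15],
    [17, 44, -1, 0, 0, 4.15]
  ]
}}

```text
t: 1.05
position: [364.3, -334.5, 223.5]
ee_rot: [0.0, 0.9, 0.436, 0.0]
wrist_force: [0.7, 0.1, -0.8]
grip_width: 59.7
grasp_force: 0.0
```

{"name": "arm_command", "arguments": {
  "moves": [
    [17, 44, -1, 0, 0, 4.15],
    [17, 44, -1, 0, 0, 4.15],
    [17, 44, -1, 0, 0, 4.15],
    [17, 44, -1, 0, 0, 4.15]
  ]
}}

```text
t: 1.45
position: [432.4, -158.5, 219.5]
ee_rot: [0.0, 0.828, 0.561, 0.0]
wrist_force: [1.6, -0.4, 0.5]
grip_width: 59.6
grasp_force: 0.0
```

{"name": "arm_command", "arguments": {
  "moves": [
    [17, 44, -1, 0, 0, 4.15],
    [17, 44, -1, 0, 0, 4.15],
    [17, 44, -1, 0, 0, 4.15],
    [17, 44, -1, 0, 0, 4.15],
    [0, 0, 0, 0, 0, 0]
  ]
}}

```text
t: 1.95
position: [502.2, 22.5, 215.7]
ee_rot: [-0.0, 0.735, 0.678, 0.002]
wrist_force: [0.4, -0.7, -0.3]
grip_width: 59.8
grasp_force: 0.0
```

```bash
python3 - <<'E'
from h import *
w=snap('wrist','w1.png')
print(np.round(w['pose'],2).tolist())
print({k:np.round(v,3).tolist() for k,v in bot.read_state().items()})
E
```

```text
[[1.0, 0.08, 0.02, 508.92], [-0.08, 0.95, 0.29, 96.2], [0.0, -0.29, 0.96, 358.65], [0.0, 0.0, 0.0, 1.0]]
{'t': 2.0, 'q': [0.164, 0.382, -0.417, 2.103, 0.235, 0.699, -0.493], 'qd': [0.051, -0.012, 0.052, 0.038, 0.003, 0.008, 0.009], 'joint_efforts': [-2.692, -52.134, -4.927, -21.168, -0.1, -0.235, -0.156], 'position': [500.809, 19.067, 215.315], 'ee_rot': [-0.0, 0.737, 0.676, 0.001], 'wrist_force': [-0.187, -0.212, -0.291], 'wrist_torque': [0.021, 0.083, -0.004], 'grasp_force': 0.0, 'grip_width': 59.733}
```

View pics/w1.png

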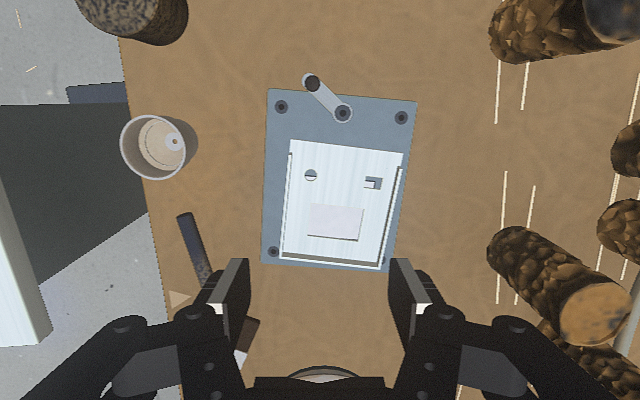

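The wrist view shows the nest from (267,88) to (417,100) at the top and (260,264) at bottom left. The round hole is at (310,175), the slot at (374,183), the latch pivot at (343,113) and the knob at (312,83). I'll crop it and segment the outlines, and take a second view from another place for heights.

{"name": "arm_command", "arguments": {
  "moves": [
    [0, -10, -10, 0, 0, 0],
    [0, -20, -10, 0, 0, 0],
    [0, -20, -10, 0, 0, 0],
    [0, -10, 0, 0, 0, 0],
    [0, 0, 0, 0, 0, 0]
  ]
}}

```text
t: 2.5
position: [499.1, -47.2, 184.9]
ee_rot: [-0.0, 0.741, 0.672, -0.001]
wrist_force: [0.3, 0.2, 0.4]
grip_width: 60.0
grasp_force: 0.0
```

```bash
cat >> h.py <<'E'
def quad(m):
    c=max(cv2.findContours(m.astype(np.uint8),cv2.RETR_EXTERNAL,cv2.CHAIN_APPROX_NONE)[0],key=cv2.contourArea)
    h=cv2.convexHull(c); return c,cv2.approxPolyDP(h,6,True)[:,0]
E
python3 - <<'E'
from h import *
w=snap('wrist')
np.save('w2.npy',w,allow_pickle=True)
print(np.round(w['pose'],2).tolist())
P=w['pixels']; hsv=cv2.cvtColor(P,cv2.COLOR_RGB2HSV)
for u,v in [(335,10),(350,170)]: print(P[v,u])
roi=np.zeros(P.shape[:2],bool); roi[20:300,225:440]=1
grey=(hsv[:,:,1]<75)&roi&(hsv[:,:,2]>60)
c,q=quad(grey); print('nest',q.tolist(),cv2.contourArea(c))
for p in q: print(onz(w,*p,18).round(1))
wh=(hsv[:,:,2]>190)&(hsv[:,:,1]<40)&roi
c,q=quad(wh); print('mask',q.tolist())
g=cv2.resize(P[20:280,225:425],None,fx=3,fy=3,interpolation=cv2.INTER_CUBIC)[:600+180]
g=cv2.resize(P[60:260,230:430],None,fx=3,fy=3,interpolation=cv2.INTER_CUBIC)
cv2.imwrite('pics/w2c.png',g[:,:,::-1])
E
```

```text
[[1.0, 0.09, 0.03, 507.53], [-0.1, 0.95, 0.29, 27.02], [-0.0, -0.29, 0.96, 327.48], [0.0, 0.0, 0.0, 1.0]]
[65 73 80]
[212 215 225]
nest [[429, 20], [399, 218], [250, 208], [252, 20]] 31749.0
[599.1  74.6  18. ]
[570.4 -88.2  18. ]
[435.1 -65.2  18. ]
[460.6  88.2  18. ]
mask [[281, 51], [413, 67], [383, 204], [275, 193]]
```

View pics/w2c.png

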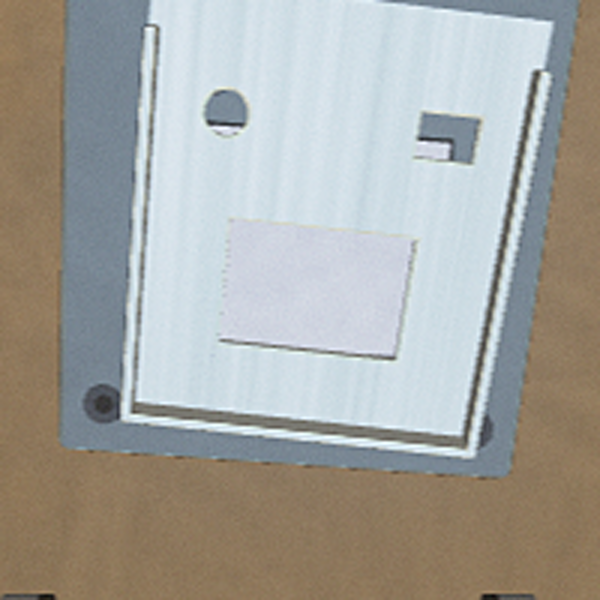

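The crop (3x, offset 230,60) shows the mask resting askew. The round hole is at about crop (226,113), the slot at (448,138), and the -y flange runs from (125,415) to (472,455). I take the second view with the whole nest in frame.

{"name": "arm_command", "arguments": {
  "moves": [
    [5, 15, 0, 0, 0, 0],
    [5, 25, 0, 0, 0, 0],
    [0, 20, 0, 0, 0, 0],
    [0, 5, 0, 0, 0, 0],
    [0, 0, 0, 0, 0, 0]
  ]
}}

```text
t: 3.05
position: [509.9, 21.8, 185.6]
ee_rot: [0.0, 0.738, 0.675, 0.0]
wrist_force: [0.8, -0.2, 0.4]
grip_width: 59.7
grasp_force: 0.0
```

```bash
cat >> h.py <<'E'
def nestfit(w):
    P=w['pixels']; hsv=cv2.cvtColor(P,cv2.COLOR_RGB2HSV)
    roi=np.zeros(P.shape[:2],bool); roi[20:300,225:440]=1
    m=((hsv[:,:,1]<75)&roi&(hsv[:,:,2]>60)).astype(np.uint8)
    m=cv2.morphologyEx(m,cv2.MORPH_OPEN,np.ones((25,25)))
    c=max(cv2.findContours(m,cv2.RETR_EXTERNAL,cv2.CHAIN_APPROX_NONE)[0],key=cv2.contourArea)[:,0]
    X=np.array([onz(w,u,v,18)[:2] for u,v in c],np.float32)
    (cx,cy),sz,an=cv2.minAreaRect(X); 
    th=np.deg2rad(an); th=(th+np.pi/4)%(np.pi/2)-np.pi/4
    ctr=np.array([cx,cy])
    for _ in range(3):   # refine by line fits on each side
        R=np.array([[np.cos(th),-np.sin(th)],[np.sin(th),np.cos(th)]]); L=(X-ctr)@R
        hx,hy=70,89; d={}
        for n,ax,s,h in(('+x',0,1,hx),('-x',0,-1,hx),('+y',1,1,hy),('-y',1,-1,hy)):
            k=(abs(L[:,ax]-s*h)<6)&(abs(L[:,1-ax])<(hy if ax==0 else hx)-15)
            d[n]=np.polyfit(L[k][:,1-ax],L[k][:,ax],1)
        dth=(d['+y'][0]+d['-y'][0]-d['+x'][0]-d['-x'][0])/4
        ctr=ctr+R@[(d['+x'][1]+d['-x'][1])/2,(d['+y'][1]+d['-y'][1])/2]; th+=dth
    R=np.array([[np.cos(th),-np.sin(th)],[np.sin(th),np.cos(th)]])
    return ctr-R@[0,3],th,{k:v.round(3).tolist() for k,v in d.items()}
E
python3 - <<'E'
from h import *
w=snap('wrist','w3.png'); np.save('w3.npy',w,allow_pickle=True)
o,th,d=nestfit(w); print(o,th,d)
w2=np.load('w2.npy',allow_pickle=True).item()
P=w['pixels']
# holes: dark-vs-mask blobs
def holes(w):
    P=w['pixels'].astype(int); hsv=cv2.cvtColor(w['pixels'],cv2.COLOR_RGB2HSV)
    m=((P[:,:,2]>195)&(P[:,:,2]>P[:,:,0]+5)&(P[:,:,1]>=P[:,:,0]+2)).astype(np.uint8)
    return m
for n,s in(('w2',w2),('w3',w)):
    m=holes(s); cs,h=cv2.findContours(m,cv2.RETR_CCOMP,cv2.CHAIN_APPROX_NONE)
    for c,hh in zip(cs,h[0]):
        a=cv2.contourArea(c)
        if a>40 and hh[3]>=0: print(n,'hole',a,cv2.boundingRect(c),np.round(cv2.minAreaRect(c)[0],1))
g=cv2.resize(P[60:260,230:430],None,fx=3,fy=3,interpolation=cv2.INTER_CUBIC)
cv2.imwrite('pics/w3c.png',g[:,:,::-1])
E
```

```text
[516.58431281   6.54848359] -0.17034647378545487 {'+x': [0.001, 68.817], '-x': [0.001, -68.817], '+y': [0.004, 87.614], '-y': [-0.003, -87.613]}
w2 hole 197.5 (302, 158, 65, 24) [336.1 175.5]
w2 hole 59.5 (364, 138, 7, 22) [366.5 148.4]
w2 hole 344.0 (367, 96, 26, 20) [379.5 105.4]
w2 hole 224.5 (297, 88, 18, 19) [305.5  97. ]
w3 hole 185.5 (298, 244, 58, 10) [326.6 249. ]
w3 hole 248.0 (358, 181, 25, 17) [370.  189.4]
w3 hole 162.0 (293, 174, 17, 16) [301.  181.5]
```

View pics/w3c.png

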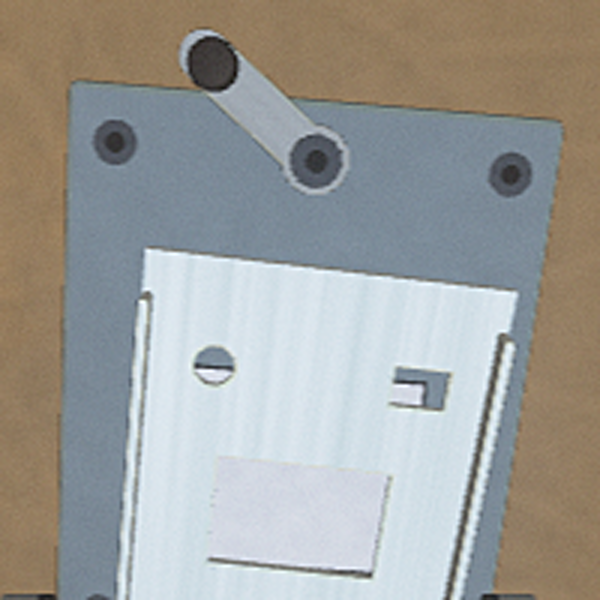

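The crop shows round hole at crop (214,365), slot at (420,388), pivot at (316,160) and knob at (212,62). I triangulate these across the two views.

```bash
python3 - <<'E'
from h import *
w2=np.load('w2.npy',allow_pickle=True).item();w3=np.load('w3.npy',allow_pickle=True).item()
o,th,_=nestfit(w3); R=np.array([[np.cos(th),-np.sin(th)],[np.sin(th),np.cos(th)]])
r,e=tri(w2,(305.5,97.2),w3,(301,181.5)); s,e2=tri(w2,(379.5,105.8),w3,(370,189.4))
print('round',r,e,'slot',s,e2)
ro=onz(w3,301,181.5,30)[:2]; so=onz(w3,370,189.4,30)[:2]
N=lambda p:(np.array(p[:2])-o)@R
print('nest frame',N(r),N(s),'z30:',N(ro),N(so))
a=np.arctan2(*(so-ro)[::-1]); print('yaw rel',a-th, np.linalg.norm(so-ro))
for n,c,z in(('knob',(212,62),52),('piv',(316,160),32)):
    p=onz(w3,230+c[0]/3,60+c[1]/3,z); print(n,p,N(p))
# flange corners in w2 (top, z~32)
for c in((125,415),(472,455)): p=onz(w2,230+c[0]/3,60+c[1]/3,30); print('flange',p.round(1),N(p))
for x,y in((-52,-92),(0,-92),(52,-92),(0,76)): print(x,y,(o+R@[x,y]).round(1))
print(bot.read_state()['ee_rot'])
E
```

```text
round [496.34708256  26.38193087  29.0165698 ] 0.43244338353208966 slot [555.34646053  13.88550472  28.97656185] 0.29311076396414315
nest frame [-23.30656013  16.11568722] [36.95730806 13.80193303] z30: [-23.49226157  16.34628703] [36.63422763 14.05936957]
yaw rel -0.038016781741187305 60.169965052976075
knob [505.55266843 107.38505347  52.        ] [-27.9661737   97.50694402]
piv [529.97562045  80.83605633  32.        ] [ 0.60397009 75.48248673]
flange [458.1 -54.7  30. ] [-47.30127    -70.26294033]
flange [557.9 -76.8  30. ] [ 54.85468452 -75.11504331]
-52 -92 [449.7 -75.3]
0 -92 [501.  -84.1]
52 -92 [552.2 -92.9]
0 76 [529.5  81.4]
[ 2.19528603e-04  7.38638552e-01  6.74101655e-01 -1.49358073e-05]
```

Checks are good: hole tops come out at z≈29, the spacing at 60.2 and the pivot at (0.6, 75.5) in the nest frame. The mask needs about (-6.6, +11.6) mm and +0.038 rad. First I go behind the -y flange.

{"name": "arm_command", "arguments": {
  "moves": [
    [-1, -23, 0, 0, 0, -1.5],
    [-1, -30, -20, 0, 0, -1.5],
    [-1, -30, -30, 0, 0, -1.5],
    [-1, -25, -25, 0, 0, 0],
    [-1, -7, -10, 0, 0, 0]
  ],
  "grip": 0.55
}}

```text
t: 3.6
position: [503.2, -98.3, 98.4]
ee_rot: [-0.0, 0.766, 0.642, -0.002]
wrist_force: [0.0, 0.4, 0.4]
grip_width: 46.9
grasp_force: 0.0
```

{"name": "arm_command", "arguments": {
  "moves": [
    [0, 0, -15, 0, 0, 0],
    [0, 0, -15, 0, 0, 0],
    [0, 0, 0, 0, 0, 0],
    [0, 0, 0, 0, 0, 0]
  ]
}}

```text
t: 4.0
position: [504.9, -94.1, 70.7]
ee_rot: [-0.0, 0.765, 0.644, -0.0]
wrist_force: [-0.6, -0.4, 0.2]
grip_width: 47.0
grasp_force: 0.0
```

```bash
python3 - <<'E'
from h import *
o=np.array([516.6,6.5]);th=-.17;R=np.array([[np.cos(th),-np.sin(th)],[np.sin(th),np.cos(th)]])
s=bot.read_state();p=np.array(s['position']);q=s['ee_rot'];print(p.round(1),(p[:2]-o)@R,'yawerr deg',np.rad2deg(2*np.arctan2(q[2],q[1])-np.pi/2-th),s['grip_width'],np.round(q,4))
E
```

```text
[504.9 -94.1  70.7] [   5.53260701 -101.16486636] yawerr deg -0.026650729931616567 46.95180256453227 [-1.000e-04  7.647e-01  6.443e-01 -1.000e-04]
```

{"name": "arm_command", "arguments": {
  "moves": [
    [0, 0, -15, 0, 0, 0],
    [0, 0, -15, 0, 0, 0],
    [0, 0, -12, 0, 0, 0],
    [0, 0, -8, 0, 0, 0],
    [0, 0, 0, 0, 0, 0]
  ]
}}

```text
t: 4.5
position: [504.7, -94.1, 19.8]
ee_rot: [-0.0, 0.765, 0.644, -0.0]
wrist_force: [-0.0, 0.3, -0.2]
grip_width: 47.1
grasp_force: 0.0
```

{"name": "arm_command", "arguments": {
  "moves": [
    [0.7, 4, 0, 0, 0, 0],
    [0.7, 4, 0, 0, 0, 0],
    [0.5, 3, 0, 0, 0, 0],
    [0.3, 2, 0, 0, 0, 0],
    [0.3, 2, 0, 0, 0, 0]
  ]
}}

```text
t: 5.0
position: [507.6, -79.0, 20.5]
ee_rot: [0.0, 0.765, 0.644, 0.0]
wrist_force: [-0.2, -0.4, 0.0]
grip_width: 47.0
grasp_force: 0.0
```

{"name": "arm_command", "arguments": {
  "moves": [
    [0.3, 2, 0, 0, 0, 0],
    [0.3, 2, 0, 0, 0, 0],
    [0.3, 2, 0, 0, 0, 0],
    [0.2, 1, 0, 0, 0, 0],
    [0, 0, 0, 0, 0, 0]
  ]
}}

```text
t: 5.5
position: [508.6, -72.2, 20.3]
ee_rot: [0.0, 0.765, 0.644, -0.0]
wrist_force: [0.3, -2.6, 1.3]
grip_width: 46.8
grasp_force: 0.6
```

```bash
cat >> h.py <<'E'
O=np.array([516.6,6.5]);TH=-.17;RN=np.array([[np.cos(TH),-np.sin(TH)],[np.sin(TH),np.cos(TH)]])
N=lambda p:(np.array(p[:2])-O)@RN
def holes(s):
    P=s['pixels'].astype(int)
    m=((P[:,:,2]>195)&(P[:,:,2]>P[:,:,0]+5)&(P[:,:,1]>=P[:,:,0]+2)).astype(np.uint8)
    cs,h=cv2.findContours(m,cv2.RETR_CCOMP,cv2.CHAIN_APPROX_NONE)
    for c,hh in zip(cs,h[0]):
        a=cv2.contourArea(c)
        if a>40 and hh[3]>=0:
            x=np.array(cv2.minAreaRect(c)[0]); print('hole',a,cv2.boundingRect(c),x.round(1),'nest@30',N(onz(s,*x,30)).round(1),'@22',N(onz(s,*x,22)).round(1))
def st():
    s=bot.read_state();p=np.array(s['position']);q=s['ee_rot'];print('t',s['t'],p.round(1),'nest',N(p).round(1),'yawerr',np.rad2deg(2*np.arctan2(q[2],q[1])-np.pi/2-TH).round(2),'w',round(s['grip_width'],1),'F',np.round(s['wrist_force'],1))
E
python3 - <<'E'
from h import *
st(); w=snap('wrist','w4.png'); holes(w)
E
```

```text
t 5.5 [508.6 -72.2  20.3] nest [  5.4 -78.9] yawerr -0.03 w 46.8 F [ 0.3 -2.6  1.3]
hole 96.5 (229, 224, 13, 17) [234.7 231.4] nest@30 [-27.2 -56.4] @22 [-29.2 -59.5]
hole 79.0 (241, 223, 9, 19) [245.8 231.8] nest@30 [-22.8 -56.6] @22 [-24.5 -59.7]
hole 45.0 (358, 217, 7, 17) [360.5 224.8] nest@30 [ 23.2 -53.6] @22 [ 24.2 -56.6]
hole 42.5 (418, 58, 12, 9) [423.5  62.5] nest@30 [43.2  6.6] @22 [45.4  7.3]
```

View pics/w4.png

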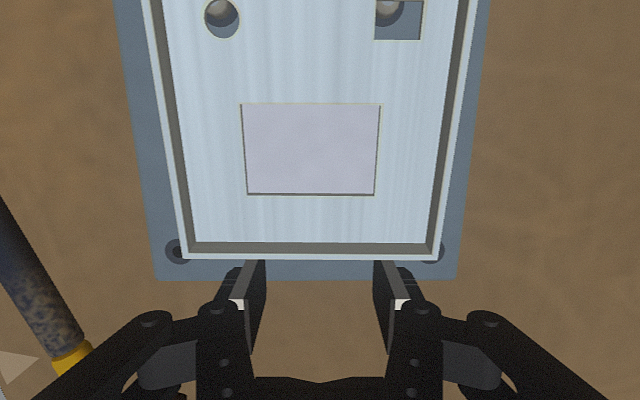

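The view shows the mask square to the nest and both pins peeping through. The near pin is at (217,10) in the hole at (222,19), and the far pin is at (390,10) in the slot at (399,20). The -y flange is against both fingers. I compute the remaining offsets.

```bash
python3 - <<'E'
from h import *
w=snap('wrist'); 
for x in(-30,30):
    p=O+RN@[x,28]; print('pin px expected',proj(w,[*p,27]).round(1))
for n,u,v,z in(('r',222,19,30.5),('s',399,20,30.5),('pinN',217,9,27),('pinF',389,9,27)): print(n,N(onz(w,u,v,z)).round(1))
g=cv2.resize(w['pixels'][0:60,190:440],None,fx=3.2,fy=3.2,interpolation=cv2.INTER_CUBIC)
cv2.imwrite('pics/w4c.png',g[:,:,::-1])
E
```

```text
pin px expected [210.8  -4. ]
pin px expected [387.7  -4.3]
r [-25.9  20.3]
s [33.6 19.9]
pinN [-28.2  24. ]
pinF [30.7 24. ]
```

View pics/w4c.png

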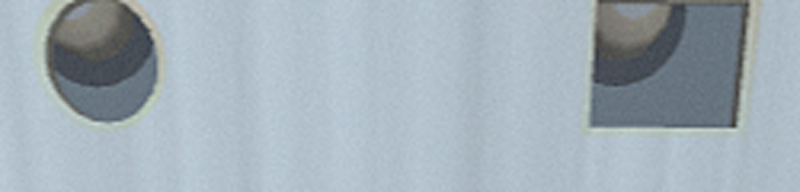

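The crop shows the pin cones up and left in both holes, consistent with the expected pin projections. The mask still needs about -4 mm in x and +7.7 mm in y. I go round to the +x side and push there with closed fingers.

{"name": "arm_command", "arguments": {
  "moves": [
    [-1.7, -10, 0, 0, 0, 0],
    [0, 0, 20, 0, 0, 0],
    [0, 0, 20, 0, 0, 0],
    [15, 5, 5, 0, 0, 0],
    [20, 18, 0, 0, 0, 0]
  ],
  "grip": 0.55
}}

```text
t: 6.1
position: [541.4, -62.0, 66.3]
ee_rot: [0.001, 0.766, 0.643, -0.0]
wrist_force: [-0.2, -0.8, -0.2]
grip_width: 46.6
grasp_force: 0.0
```

{"name": "arm_command", "arguments": {
  "moves": [
    [20, 18, 0, 0, 0, 0],
    [20, 15, 0, 0, 0, 0],
    [11.5, 7, 0, 0, 0, 0],
    [0, 0, 0, 0, 0, 0],
    [0, 0, 0, 0, 0, 0]
  ],
  "grip": 0
}}

```text
t: 6.6
position: [592.1, -20.4, 64.9]
ee_rot: [-0.0, 0.765, 0.644, -0.001]
wrist_force: [-0.4, -0.0, -0.1]
grip_width: 0.0
grasp_force: 0.0
```

{"name": "arm_command", "arguments": {
  "moves": [
    [0, 0, -15, 0, 0, 0],
    [0, 0, -15, 0, 0, 0],
    [0, 0, -8, 0, 0, 0],
    [0, 0, -3, 0, 0, 0],
    [0, 0, 0, 0, 0, 0]
  ]
}}

```text
t: 7.1
position: [592.8, -19.2, 23.4]
ee_rot: [-0.0, 0.765, 0.644, -0.001]
wrist_force: [0.1, -0.1, -0.0]
grip_width: -0.1
grasp_force: 0.0
```

```bash
python3 - <<'E'
from h import *
st(); w=snap('wrist'); holes(w)
for x in(-30,30):
    p=O+RN@[x,28]; print('pin px expected',proj(w,[*p,27]).round(1))
cv2.imwrite('pics/w5.png',w['pixels'][:,:,::-1])
E
```

```text
t 7.1 [592.8 -19.2  23.4] nest [ 79.4 -12.5] yawerr -0.02 w -0.1 F [ 0.1 -0.1 -0. ]
hole 70.0 (110, 262, 37, 3) [128. 263.] nest@30 [-0.  -5.4] @22 [-4.8 -9.4]
hole 1289.5 (177, 188, 49, 32) [201. 204.] nest@30 [33.4 20.6] @22 [30.6 18.2]
hole 779.0 (33, 187, 38, 33) [ 52.2 202.3] nest@30 [-26.1  21.4] @22 [-32.4  19. ]
pin px expected [ 44.2 184.5]
pin px expected [193.2 184.3]
```

View pics/w5.png

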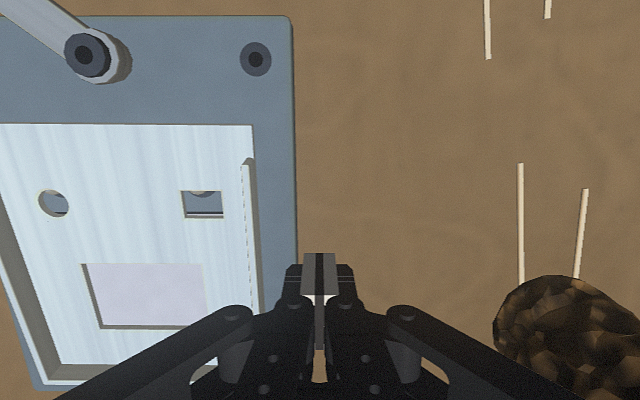

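The view shows the closed fingers beside the +x flange, with the slot at (201,204) and the round hole at (52,203). I push toward nest -x in small steps while watching the force.

{"name": "arm_command", "arguments": {
  "moves": [
    [-3.9, 0.7, 0, 0, 0, 0],
    [-3.9, 0.7, 0, 0, 0, 0],
    [-2, 0.3, 0, 0, 0, 0],
    [0, 0, 0, 0, 0, 0]
  ]
}}

```text
t: 7.55
position: [583.1, -17.5, 24.6]
ee_rot: [0.0, 0.765, 0.644, -0.0]
wrist_force: [0.0, 0.5, -0.0]
grip_width: -0.3
grasp_force: 0.0
```

{"name": "arm_command", "arguments": {
  "moves": [
    [-1, 0.2, 0, 0, 0, 0],
    [-1, 0.2, 0, 0, 0, 0],
    [0, 0, 0, 0, 0, 0]
  ]
}}

```text
t: 7.85
position: [581.5, -17.1, 24.3]
ee_rot: [0.0, 0.765, 0.644, -0.0]
wrist_force: [0.1, 0.5, -0.1]
grip_width: -0.0
grasp_force: 0.0
```

{"name": "arm_command", "arguments": {
  "moves": [
    [-1, 0.2, 0, 0, 0, 0],
    [-1, 0.2, 0, 0, 0, 0],
    [0, 0, 0, 0, 0, 0]
  ]
}}

```text
t: 8.15
position: [579.6, -16.7, 24.3]
ee_rot: [0.0, 0.765, 0.644, 0.0]
wrist_force: [0.7, 0.1, 0.2]
grip_width: 0.2
grasp_force: 0.4
```

```bash
python3 - <<'E'
from h import *
st(); w=snap('wrist'); holes(w)
E
```

```text
t 8.15 [579.6 -16.7  24.3] nest [ 66.  -12.2] yawerr -0.04 w 0.2 F [0.7 0.1 0.2]
hole 1299.0 (207, 188, 48, 34) [230.8 203.9] nest@30 [31.7 20.6] @22 [29.6 18.2]
hole 780.5 (64, 188, 37, 31) [ 82.8 202.8] nest@30 [-27.8  21.3] @22 [-33.4  18.8]
```

{"name": "arm_command", "arguments": {
  "moves": [
    [-1, 0.2, 0, 0, 0, 0],
    [-1, 0.2, 0, 0, 0, 0],
    [0, 0, 0, 0, 0, 0]
  ]
}}

```text
t: 8.5
position: [577.4, -16.3, 24.3]
ee_rot: [-0.0, 0.765, 0.644, -0.0]
wrist_force: [1.4, -0.0, 0.4]
grip_width: 0.0
grasp_force: 0.4
```

```bash
python3 - <<'E'
from h import *
st(); w=snap('wrist'); holes(w)
E
```

```text
t 8.5 [577.4 -16.3  24.3] nest [ 63.8 -12.2] yawerr -0.03 w 0.0 F [ 1.4 -0.   0.4]
hole 1294.5 (207, 188, 48, 33) [230.6 204.2] nest@30 [29.3 20.5] @22 [27.2 18.1]
hole 779.5 (64, 188, 37, 32) [ 82.8 202.8] nest@30 [-30.1  21.3] @22 [-35.7  18.9]
```

x is aligned. I return to the -y side with the fingers spread.

{"name": "arm_command", "arguments": {
  "moves": [
    [10, -1.7, 0, 0, 0, 0],
    [0, 0, 20, 0, 0, 0],
    [0, 0, 25, 0, 0, 0],
    [-17, -18, 0, 0, 0, 0],
    [-18, -18, 0, 0, 0, 0]
  ]
}}

```text
t: 9.05
position: [553.5, -54.1, 70.1]
ee_rot: [0.001, 0.765, 0.645, 0.001]
wrist_force: [0.0, -0.6, -0.4]
grip_width: -0.1
grasp_force: 0.0
```

{"name": "arm_command", "arguments": {
  "moves": [
    [-18, -18, 0, 0, 0, 0],
    [-18, -12, 0, 0, 0, 0],
    [-16.5, -8, 0, 0, 0, 0],
    [0, 0, 0, 0, 0, 0]
  ],
  "grip": 0.55
}}

```text
t: 9.45
position: [497.9, -93.7, 69.2]
ee_rot: [-0.0, 0.765, 0.643, -0.001]
wrist_force: [0.3, -0.3, 0.6]
grip_width: 46.8
grasp_force: 0.0
```

{"name": "arm_command", "arguments": {
  "moves": [
    [0, 0, -15, 0, 0, 0],
    [0, 0, -16, 0, 0, 0],
    [0, 0, -12, 0, 0, 0],
    [0, 0, -6, 0, 0, 0],
    [0, 0, 0, 0, 0, 0]
  ]
}}

```text
t: 9.95
position: [500.1, -91.6, 19.4]
ee_rot: [-0.0, 0.765, 0.645, -0.0]
wrist_force: [-0.3, 0.1, -0.1]
grip_width: 47.1
grasp_force: 0.0
```

```bash
python3 - <<'E'
from h import *
st()
E
```

```text
t 9.95 [500.1 -91.6  19.4] nest [  0.3 -99.5] yawerr 0.01 w 47.1 F [-0.3  0.1 -0.1]
```

{"name": "arm_command", "arguments": {
  "moves": [
    [0.8, 5, 0, 0, 0, 0],
    [0.8, 5, 0, 0, 0, 0],
    [0.7, 4, 0, 0, 0, 0],
    [0.5, 3, 0, 0, 0, 0],
    [0.3, 2, 0, 0, 0, 0]
  ]
}}

```text
t: 10.45
position: [503.3, -72.6, 20.5]
ee_rot: [0.0, 0.765, 0.644, 0.0]
wrist_force: [-0.1, 0.0, 0.7]
grip_width: 47.3
grasp_force: 0.0
```

{"name": "arm_command", "arguments": {
  "moves": [
    [0.2, 1, 0, 0, 0, 0],
    [0.2, 1, 0, 0, 0, 0],
    [0.2, 1, 0, 0, 0, 0],
    [0.2, 1, 0, 0, 0, 0],
    [0, 0, 0, 0, 0, 0]
  ]
}}

```text
t: 10.95
position: [503.9, -69.2, 20.3]
ee_rot: [0.0, 0.765, 0.644, -0.0]
wrist_force: [-0.7, -1.8, 0.8]
grip_width: 47.0
grasp_force: 0.8
```

{"name": "arm_command", "arguments": {
  "moves": [
    [0.2, 1, 0, 0, 0, 0],
    [0.2, 1, 0, 0, 0, 0],
    [0, 0, 0, 0, 0, 0]
  ]
}}

```text
t: 11.25
position: [504.5, -66.5, 20.2]
ee_rot: [-0.0, 0.765, 0.645, 0.0]
wrist_force: [-0.3, -0.3, -0.5]
grip_width: 46.9
grasp_force: 0.0
```

```bash
python3 - <<'E'
from h import *
st(); w=snap('wrist','w6.png')
P=w['pixels']
E
```

```text
t 11.25 [504.5 -66.5  20.2] nest [  0.4 -74. ] yawerr -0.0 w 46.9 F [-0.3 -0.3 -0.5]
```

View pics/w6.png

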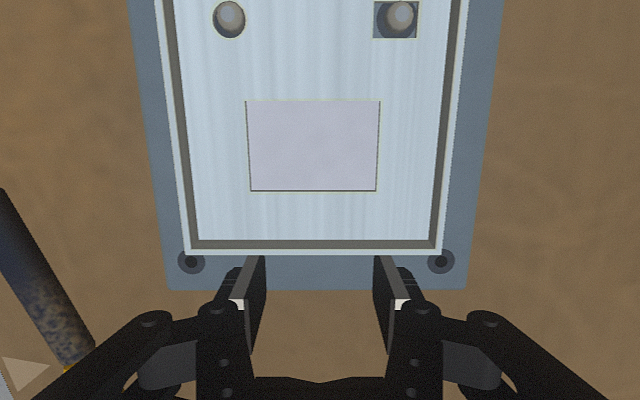

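The view shows both pins standing through the holes, at (229,18) and (400,14), and the force gone to zero, so the mask has dropped. I retreat, rise and check it by numbers from above, measuring the knob at the same time.

{"name": "arm_command", "arguments": {
  "moves": [
    [-1.7, -8, 0, 0, 0, 0],
    [0, 0, 15, 0, 0, 0],
    [0, 5, 35, 0, 0, 0],
    [2, 15, 40, 0, 0, 0],
    [3, 25, 35, 0, 0, 0]
  ]
}}

```text
t: 11.8
position: [507.1, -31.7, 146.7]
ee_rot: [0.0, 0.766, 0.643, -0.001]
wrist_force: [1.4, -0.1, -0.5]
grip_width: 47.0
grasp_force: 0.0
```

{"name": "arm_command", "arguments": {
  "moves": [
    [2, 30, 30, 0, 0, 0],
    [0, 20, 10, 0, 0, 0],
    [0, 5, 0, 0, 0, 0],
    [0, 0, 0, 0, 0, 0],
    [0, 0, 0, 0, 0, 0]
  ],
  "grip": 0.4
}}

```text
t: 12.3
position: [508.9, 23.5, 184.2]
ee_rot: [-0.0, 0.765, 0.644, -0.001]
wrist_force: [0.3, 0.3, -1.0]
grip_width: 34.0
grasp_force: 0.0
```

```bash
python3 - <<'E'
from h import *
st(); w=snap('wrist','w7.png'); holes(w); o,th,_=nestfit(w); print(o,th)
P=w['pixels'].astype(int)
m=(P.sum(2)<170).astype(np.uint8); m[:20]=0; m=cv2.morphologyEx(m,cv2.MORPH_OPEN,np.ones((3,3)))
for c in cv2.findContours(m,cv2.RETR_EXTERNAL,cv2.CHAIN_APPROX_NONE)[0]:
    a=cv2.contourArea(c)
    if 60<a<800:
        x,r=cv2.minEnclosingCircle(c); q=onz(w,*x,52); print('dark',a,np.round(x,1),round(r,1),q.round(1),N(q).round(1))
E
```

```text
t 12.3 [508.9  23.5 184.2] nest [-10.4  15.4] yawerr -0.09 w 34.0 F [ 0.3  0.3 -1. ]
hole 163.0 (299, 235, 60, 6) [328.5 237.5] nest@30 [ -0.9 -32.5] @22 [ -0.7 -35.8]
hole 76.0 (314, 200, 40, 3) [333.5 201. ] nest@30 [3.3 1.8] @22 [ 3.6 -0.6]
hole 320.0 (353, 163, 22, 17) [363.5 171. ] nest@30 [28.5 28.3] @22 [29.5 26.7]
hole 196.5 (287, 163, 16, 17) [294.5 171. ] nest@30 [-30.1  28.5] @22 [-30.7  26.8]
[516.86822769   6.89468644] -0.16918382636745674
dark 579.0 [363.5 304. ] 35.3 [531.3 -84.3  52. ] [ 29.9 -87. ]
dark 100.5 [389.  270.5] 8.1 [557.3 -55.3  52. ] [ 50.6 -54.1]
dark 113.5 [250.  270.5] 8.9 [439.7 -34.9  52. ] [-68.8 -53.8]
dark 644.5 [273.  299.5] 40.6 [453.2 -66.1  52. ] [-50.2 -82.3]
dark 208.0 [592.5 260. ] 17.6 [728.9 -75.1  52. ] [223.1 -44.5]
dark 83.5 [554.8  24.7] 9.9 [693.5 114.9  52. ] [156.  136.7]
dark 278.5 [527.5  27.5] 18.1 [674.7 116.4  52. ] [137.3 135. ]
```

The holes read (-30.7,26.8) and (29.5,26.7) at seat height, with spacing 60.2, so the mask is seated flat. Next I go above the knob at world (505.5,107.5).

{"name": "arm_command", "arguments": {
  "moves": [
    [-0.5, 20, -15, 0, 0, 0],
    [-1, 25, -25, 0, 0, 0],
    [-1, 25, -25, 0, 0, 0],
    [-0.5, 11, -20, 0, 0, 0],
    [0, 3, -5, 0, 0, 0]
  ]
}}

```text
t: 12.85
position: [505.2, 109.2, 92.7]
ee_rot: [-0.001, 0.764, 0.645, -0.002]
wrist_force: [-0.2, -0.7, 0.3]
grip_width: 34.4
grasp_force: 0.0
```

{"name": "arm_command", "arguments": {
  "moves": [
    [0, 0, 0, 0, 0, 0],
    [0, 0, 0, 0, 0, 0]
  ]
}}

```text
t: 13.05
position: [506.8, 107.7, 95.5]
ee_rot: [0.0, 0.765, 0.644, -0.0]
wrist_force: [-0.1, -0.1, 0.1]
grip_width: 34.3
grasp_force: 0.0
```

```bash
python3 - <<'E'
from h import *
st(); w=snap('wrist'); w3=np.load('w3.npy',allow_pickle=True).item()
K=[505.5,107.4]
for s in(w3,w):
    u,v=proj(s,[*K,52]); print('exp',u.round(1),v.round(1))
    P=s['pixels'].astype(int); r=25; u0,v0=int(u)-r,int(v)-r
    c=P[v0:v0+2*r,u0:u0+2*r].sum(2); m=(c<230).astype(np.uint8)
    for k in cv2.findContours(m,cv2.RETR_EXTERNAL,cv2.CHAIN_APPROX_NONE)[0]:
        if cv2.contourArea(k)>60: x,rr=cv2.minEnclosingCircle(k); x=np.array(x)+[u0,v0]; q=onz(s,*x,52); print(x,rr,cv2.contourArea(k),q.round(1),N(q).round(1))
E
```

```text
t 13.05 [506.8 107.7  95.5] nest [-26.8  98. ] yawerr -0.12 w 34.3 F [-0.1 -0.1  0.1]
exp 300.6 80.7
[300.76993942  80.8006134 ] 9.22633171081543 213.0 [505.6 107.3  52. ] [-27.9  97.5]
exp 314.6 234.8
[314.         229.63793182] 14.672148704528809 485.0 [505.7 110.5  52. ] [-28.3 100.7]
```

{"name": "arm_command", "arguments": {
  "moves": [
    [-1, 0, -20, 0, 0, 0],
    [-0.2, 0, -20, 0, 0, 0],
    [0, 0, -12, 0, 0, 0],
    [0, 0, -7, 0, 0, 0],
    [0, 0, 0, 0, 0, 0]
  ]
}}

```text
t: 13.6
position: [505.4, 108.6, 36.0]
ee_rot: [-0.0, 0.765, 0.644, -0.0]
wrist_force: [-0.2, 1.1, -0.3]
grip_width: 33.7
grasp_force: 0.0
```

{"name": "arm_command", "arguments": {
  "moves": [
    [0, 0, 0, 0, 0, 0],
    [0, 0, 0, 0, 0, 0],
    [0, 0, 0, 0, 0, 0],
    [0, 0, 0, 0, 0, 0]
  ],
  "grip": 0,
  "force": 25
}}

```text
t: 14.0
position: [504.6, 109.6, 36.9]
ee_rot: [-0.0, 0.765, 0.645, -0.0]
wrist_force: [-4.6, 2.8, 3.6]
grip_width: 11.7
grasp_force: 25.3
```

```bash
python3 - <<'E'
from h import *
st(); p=bot.read_state()['position']
piv=O+RN@[0,76]; k=N(p)-[0,76]; a0=np.arctan2(-k[0],k[1]); r=np.hypot(*k); print('a0',a0,r)
n=18; A=np.linspace(a0,3.14,n+1); rr=np.linspace(r,36,n+1)
Q=np.array([piv+RN@[-q*np.sin(a),q*np.cos(a)] for a,q in zip(A,rr)]); print(np.diff(Q,axis=0).round(1).tolist(),(Q[-1]-Q[0]).round(1))
E
```

```text
t 14.0 [504.6 109.6  36.9] nest [-29.2  99.6] yawerr 0.01 w 11.7 F [-4.6  2.8  3.6]
a0 0.8923641752986947 37.53148779241806
[[-3.2, -3.4], [-2.8, -3.7], [-2.3, -4.0], [-1.8, -4.3], [-1.2, -4.5], [-0.7, -4.6], [-0.1, -4.6], [0.5, -4.6], [1.1, -4.5], [1.6, -4.3], [2.1, -4.1], [2.6, -3.7], [3.0, -3.4], [3.4, -3.0], [3.8, -2.5], [4.0, -2.0], [4.3, -1.5], [4.4, -1.0]] [ 18.7 -63.6]
```

The knob is gripped. I swing it round the pivot in steps.

{"name": "arm_command", "arguments": {
  "moves": [
    [-3.2, -3.4, 0, 0, 0, 0],
    [-2.8, -3.7, 0, 0, 0, 0],
    [-2.3, -4, 0, 0, 0, 0],
    [-1.8, -4.3, 0, 0, 0, 0],
    [-1.2, -4.5, 0, 0, 0, 0]
  ]
}}

```text
t: 14.5
position: [493.8, 90.5, 37.0]
ee_rot: [-0.0, 0.764, 0.645, 0.001]
wrist_force: [-3.6, 4.0, 2.4]
grip_width: 11.4
grasp_force: 25.3
```

```bash
python3 - <<'E'
from h import *
st(); p=bot.read_state()['position']; k=N(p)-[0,76]; print(np.arctan2(-k[0],k[1]),np.hypot(*k))
w=snap('wrist')
P=w['pixels'].astype(int)
cv2.imwrite('pics/w8.png',w['pixels'][:,:,::-1])
E
```

```text
t 14.5 [493.8  90.5  37. ] nest [-36.7  79. ] yawerr 0.09 w 11.4 F [-3.6  4.   2.4]
1.4902013367950524 36.79781780757235
```

Forces are small, so I continue round.

{"name": "arm_command", "arguments": {
  "moves": [
    [-0.7, -4.6, 0, 0, 0, 0],
    [-0.1, -4.6, 0, 0, 0, 0],
    [0.5, -4.6, 0, 0, 0, 0],
    [1.1, -4.5, 0, 0, 0, 0],
    [1.6, -4.3, 0, 0, 0, 0]
  ]
}}

```text
t: 15.05
position: [493.0, 66.0, 36.7]
ee_rot: [-0.001, 0.764, 0.645, -0.003]
wrist_force: [-10.7, 1.7, 8.7]
grip_width: 11.5
grasp_force: 26.1
```

{"name": "arm_command", "arguments": {
  "moves": [
    [2.1, -4.1, 0, 0, 0, 0],
    [2.6, -3.7, 0, 0, 0, 0],
    [3, -3.4, 0, 0, 0, 0],
    [3.4, -3, 0, 0, 0, 0]
  ]
}}

```text
t: 15.45
position: [500.7, 48.7, 36.5]
ee_rot: [-0.001, 0.765, 0.644, -0.007]
wrist_force: [-17.6, -6.4, 15.6]
grip_width: 11.8
grasp_force: 26.6
```

{"name": "arm_command", "arguments": {
  "moves": [
    [3.8, -2.5, 0, 0, 0, 0],
    [4, -2, 0, 0, 0, 0],
    [4.3, -1.5, 0, 0, 0, 0],
    [4.4, -1, 0, 0, 0, 0],
    [0, 0, 0, 0, 0, 0]
  ]
}}

```text
t: 15.95
position: [520.7, 39.4, 36.4]
ee_rot: [0.001, 0.766, 0.643, -0.005]
wrist_force: [-6.3, -16.0, 4.7]
grip_width: 11.4
grasp_force: 26.3
```

```bash
python3 - <<'E'
from h import *
st(); p=bot.read_state()['position']; k=N(p)-[0,76]; print(np.arctan2(-k[0],k[1]),np.hypot(*k))
E
```

```text
t 15.95 [520.7  39.4  36.4] nest [-1.5 33.2] yawerr -0.27 w 11.4 F [ -6.3 -16.    4.7]
3.1067963592869132 42.85607175670645
```

{"name": "arm_command", "arguments": {
  "moves": [
    [1.2, 2, 0, 0, 0, 0],
    [1.2, 2, 0, 0, 0, 0],
    [1, 0, 0, 0, 0, 0],
    [0, 0, 0, 0, 0, 0]
  ]
}}

```text
t: 16.35
position: [521.7, 41.6, 36.3]
ee_rot: [0.001, 0.766, 0.642, -0.008]
wrist_force: [-12.0, -18.6, 10.8]
grip_width: 11.6
grasp_force: 27.0
```

{"name": "arm_command", "arguments": {
  "moves": [
    [-2, 0, 0, 0, 0, 0],
    [0, 0, 0, 0, 0, 0],
    [0, 0, 0, 0, 0, 0],
    [0, 0, 0, 0, 0, 0]
  ],
  "grip": 0.4
}}

```text
t: 16.75
position: [526.2, 49.9, 36.6]
ee_rot: [0.0, 0.765, 0.645, 0.001]
wrist_force: [-0.3, -0.7, 0.2]
grip_width: 34.3
grasp_force: 0.0
```

{"name": "arm_command", "arguments": {
  "moves": [
    [0, 0, 10, 0, 0, 0],
    [0, 0, 30, 0, 0, 0],
    [0, 0, 45, 0, 0, 0],
    [0, 0, 45, 0, 0, 0],
    [0, 0, 15, 0, 0, 0]
  ]
}}

```text
t: 17.25
position: [527.0, 49.9, 186.1]
ee_rot: [0.001, 0.765, 0.644, 0.002]
wrist_force: [0.2, 0.1, 0.4]
grip_width: 34.1
grasp_force: 0.0
```

{"name": "arm_command", "arguments": {
  "moves": [
    [0, -10, 0, 0, 0, 0],
    [0, -10, 0, 0, 0, 0],
    [0, 0, 0, 0, 0, 0],
    [0, 0, 0, 0, 0, 0]
  ]
}}

```text
t: 17.65
position: [524.9, 28.7, 180.2]
ee_rot: [-0.001, 0.765, 0.644, -0.001]
wrist_force: [0.1, 0.0, -0.0]
grip_width: 33.8
grasp_force: 0.0
```

```bash
python3 - <<'E'
from h import *
st(); w=snap('wrist','w9.png'); holes(w)
P=w['pixels'].astype(int)
for a in(2.5,2.8,3.14):
    print(a,'knob exp',proj(w,[*(O+RN@[-36*np.sin(a),76+36*np.cos(a)]),52]).round(1))
m=(P.sum(2)<230).astype(np.uint8)
for c in cv2.findContours(m,cv2.RETR_EXTERNAL,cv2.CHAIN_APPROX_NONE)[0]:
    a=cv2.contourArea(c)
    if 60<a<600:
        x,r=cv2.minEnclosingCircle(c); q=N(onz(w,*x,52))
        if abs(q[0])<50 and -20<q[1]<115: k=q-[0,76]; print('dark',a,np.round(x,1),round(r,1),q.round(1),'ang',np.arctan2(-k[0],k[1]).round(2))
E
```

```text
t 17.65 [524.9  28.7 180.2] nest [ 4.4 23.3] yawerr -0.09 w 33.8 F [ 0.1  0.  -0. ]
hole 226.0 (283, 243, 59, 8) [311.9 247.9] nest@30 [ -1.  -32.8] @22 [ -1.1 -36.4]
hole 87.0 (287, 210, 45, 4) [309.  211.5] nest@30 [-3.2  1.5] @22 [-3.5 -1.1]
hole 324.0 (336, 173, 22, 17) [346.5 181. ] nest@30 [28.8 28.6] @22 [29.4 26.7]
hole 195.5 (269, 173, 18, 17) [277.5 181. ] nest@30 [-29.6  28.7] @22 [-30.5  26.9]
2.5 knob exp [283.8 164.3]
2.8 knob exp [296.3 170.7]
3.14 knob exp [311.8 173.3]
dark 202.0 [312.  171.8] 9.3 [ 0.1 41.2] ang -3.14
```

The knob sits at angle 3.14, the mask has not moved and the robot is clear at z=180, so I hand in.

```bash
python3 -c "
from station import bot
print(bot.hand_in())"
```

```text
the job is handed in; nothing more can be done
None
```

The mask is seated flat over both pins, the latch is swung to its stop (measured at about 3.14 rad), the robot is clear, and the job is handed in; no verdict came back, and I did not re-measure the cup, pot, tin and marker, though nothing went near them.

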